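# Pack the power module and the capacitor into the parts crate

## Task

Pack the power module (the block standing in the test cradle) and the can capacitor upright into the open crate, one on each side of the wire spool that is already in it, both standing flat on the crate's floor with their tops below its long sides. Set each down gently in the crate rather than dropping it. Leave the mouse and the tip-cleaner dish where they are.

Things in the scene. Friction and masses are not known exactly. Their poses are not given: they have to be found in the camera images.
- crate: Open plywood crate, fixed. Origin: centre of its underside; x across, y along, z up. Outside 82 (x) x 176 (y) mm, inside 68 x 162, walls 7, floor 6 thick. Long sides (+-x) 90 mm high, ends (+-y) only 36. A wire spool, 54 mm across, 34 high (top at z = 40), is fixed upright on the floor at y = +6 mm. Beside the packed module there is no finger room at the long sides, but there is over spool and ends.
- short_gap (a point): Centre, on the crate's floor, of the gap between spool and the crate's +y end: 48 mm long (crate y = +33 to +81 mm), 68 mm wide (x). It suits the module, with its 60 mm width across the crate (module x along crate x, either way round). Axes as the crate's.
- long_gap (a point): Centre, on the crate's floor, of the gap between spool and the crate's -y end: 60 mm long (crate y = -81 to -21 mm), 68 mm wide (x). It suits the capacitor. Axes as the crate's.
- cradle: Test cradle, fixed to the bench: dark steel base 80 (x) x 100 (y) x 8 mm with two upright aluminium cheeks, 50 mm long (x), 8 mm thick, their tops 80 mm above the bench, 45 mm apart (inner faces at y = +-22.5 mm). Open at both x ends and at the top. Origin: centre of its underside, z up. The bench on the robot's side of cradle and crate is free.
- power_module: Aluminium block 60 (x) x 40 (y) x 70 mm (z), about 0.25 kg, black terminal strip on top, dark vent slots on its 60 mm wide faces. Origin: centre of its underside, z up. Starts upright in the cradle (underside at 8 mm), axes as the cradle's; the cheeks stand 2.5 mm from its 60 mm wide faces and 2 mm above its top, so there it can be gripped only across its 60 mm width.
- capacitor: Grey can capacitor, upright cylinder 52 mm in diameter and 70 mm high, about 0.22 kg, black top with two terminals. Origin: centre of its underside, z up. Starts standing on the bench.
- mouse: Silver computer mouse, 109 (x) x 58 (y) x 34 mm, loose on the bench in front of the fixed monitor, whose screen's lower edge hangs low behind the work, so that wide, high sweeps of the arm can strike it; bystander. Origin: near the centre of its underside, z up.
- tip_dish: Pale round tip-cleaner dish, 55 mm in diameter, 22 mm high, loose on the bench; bystander. Origin: centre of its underside.
Things that resemble listed ones, but are neither listed nor needed, are in the scene too. Leave any orange look-alike of the power_module alone.

How it is judged:
By the outcome, as a careful person would: the job done as asked, in the order asked, and still so for the second after the job is handed in, with the robot touching nothing.
It also fails if it takes over 72 s, if anything falls off the work surface, if the arm or the gripper's body presses on something with over 40 N, if the wrist force passes 120 N, or if a joint passes its speed limit or range.

## Robot

A 6-joint arm with a two-finger parallel gripper is mounted at the origin on a cart in front of the work surface, level with it; the furniture and walls round the work are solid. World frame = base frame: x ahead of the robot, y to its left, z up, the work surface at z = 0. Lengths are in mm, angles in rad, forces in N, time in s.
With the tool pointing down it reaches from about 425 to 925 mm from the base axis. Payload 12.5 kg.
Tool frame: the origin (TCP) lies between the finger pads; the fingertips stand 22 mm ahead of it and the grasp point (between the pads) lies 3 mm ahead of it; z points along the fingers, y is the line along which they close (so a half turn about z gives the same grasp; the last joint's range is limited). The gripper opens to 85 mm and grips with 20 to 120 N. Pads are 22 mm wide; open, the fingers measure 114 mm over their backs; the gripper's body (76 mm by 85 mm) begins 54 mm behind the grasp point. The pads swing forward as they close: fully open they stand 13 mm farther back than shut.
Start: joints at [1.026, 0.491, 1.559, -0, 1.092, -0.106], TCP at [265.518, 565.811, 253.327] pointing down, gripper open.
Joint ranges: [-3.1, 3.1], [-0.84, 2.19], [0.05, 2.79], [-1.13, 4.28], [0.06, 2.93], [-2.69, 2.69]. Speed limits (rad/s): [2.22, 2.22, 2.79, 3.14, 3.14, 3.14].

## Interface

Orientations are given as a unit quaternion [w, x, y, z].
In Python, from workcell import ctrl gives the robot as it stands.
- The arm moves only by the tool play_rows, never from a script. Its argument "rows" is a list of rows, each an object with "twist": the turn, a rotation vector about the tool's x, y, z normalised to -1 to 1, where 1 is 45 degrees, a list of three; "dp": the shift along the tool's x, y, z normalised to -1 to 1, where 1 is 400 mm, a list of three; "grip": the opening, from 0 (shut) to 1 (fully open). A call has exactly 8 rows; each row is the pose to reach, as a shift and turn from the pose commanded when the call began, along the tool's axes at that moment; what a row does not reach only later rows make up. A row lasts 1/10 s, in which the tool goes at most 50 mm and 8.59 degrees, less where a joint would pass 70% of its speed; a pose out of reach is approached as far as the arm can. A call with a number of a shift or a turn outside -1 to 1 is refused whole. A call with a gripper value outside its range is refused whole. The fingers move at their own pace and stop on an object; "force" is the grip in N (left out, the last holds). Time passes only in rows, so rows that repeat a pose let the fingers close, or fill a call up. It gives the time, the measured TCP pose, the force, the opening and the grip force at its end, in the units of the state.
- ctrl.state(): the state, without advancing time (a new reading comes with each control period).
- ctrl.get_image(name): name is "side" or "top" or "wrist"; returns (picture, depth): 420x560x3 uint8, red, green, blue; 420x560 float32, mm along the optical axis (not along the pixel's ray), 0 where there is no reading.
- ctrl.camera_params(name): a dict with "fx", "fy", "cx", "cy" (pixels), "R" (3x3) and "t" (3): a world point X has camera coordinates R X + t. Camera axes: x right, y down, z forward; pixel columns grow to the right and rows downward; lengths in mm; the calibration is good to about 2 mm. A picture is of the moment at which its call begins: read the wrist's pose just before it. camera_params takes no time and is no camera call; for the wrist camera it gives the pose at the moment of the call.
- ctrl.hand_in(): hands the job in; it is judged then, once.
The state is a dict: "time_s": time; "joint_positions": joint angles; "qvel": joint speeds; "joint_efforts": joint torques, N m; "tcp_pos": TCP position; "tool_rot": TCP orientation; "force": force on the tool from outside, world axes, zero at the start; "moment": the same for the moment, N m; "finger_gap": finger opening in mm; "grip_force": force on a finger pad.
Only numpy, scipy, OpenCV 4.12 (cv2) and the standard library are available. Lean on these libraries where they do the work, as an engineer would, in place of code of your own. Each camera call takes 0.05 s, during which the arm holds its last target. There are 200 camera calls.

## Working session

There is one attempt and no reset: what is moved stays moved. The work goes in short steps, Python scripts to look and compute and a tool call to move; the robot and the scene stay as the last step left them, time stands still between calls to the robot, and variables do not carry over. Pictures are saved under pics/ and viewed, at most 10 in all, crops included, and the job is handed in when it is done.

Besides the shell and the picture viewer there is one more tool, called after "Call:" as name(argument=value, ...), one argument or row to a line, values as JSON. play_rows: Moves the arm, as the interface text tells. Its arguments: {"type":"object","properties":{"rows":{"type":"array","items":{"type":"object","properties":{"twist":{"type":"array","items":{"type":"number","minimum":-1,"maximum":1}},"dp":{"type":"array","items":{"type":"number","minimum":-1,"maximum":1}},"grip":{"type":"number"}}}},"force":{"type":"number"}},"required":["rows"]}

```bash
mkdir -p pics; python3 - <<'E'
from workcell import ctrl
import cv2,numpy as np
for n in("top","side"):
    im,d=ctrl.get_image(n); p=ctrl.camera_params(n)
    cv2.imwrite(f"pics/{n}0.png",im[:,:,::-1]); np.savez(f"{n}0.npz",im=im,d=d,**p)
    print(n,{k:np.round(v,3).tolist() for k,v in p.items()})
s=ctrl.state();print({k:np.round(v,3).tolist() for k,v in s.items()})
E
```

```text
top {'fx': 386.825, 'fy': 386.825, 'cx': 280.575, 'cy': 206.059, 'R': [[-0.007, -1.0, 0.005], [-0.992, 0.007, -0.13], [0.13, -0.006, -0.992]], 't': [59.873, 553.316, 1140.248]}
side {'fx': 428.321, 'fy': 428.321, 'cx': 276.369, 'cy': 204.231, 'R': [[-0.924, 0.383, 0.01], [0.325, 0.799, -0.506], [-0.202, -0.464, -0.862]], 't': [508.758, -236.676, 1395.743]}
{'time_s': 0.1, 'joint_positions': [1.026, 0.491, 1.559, -0.0, 1.092, -0.106], 'qvel': [-0.001, -0.002, -0.002, 0.001, -0.0, 0.001], 'joint_efforts': [0.002, -61.945, -26.202, -0.0, 0.003, -0.0], 'tcp_pos': [265.411, 565.623, 252.777], 'tool_rot': [-0.0, 0.218, 0.976, -0.001], 'force': [-0.275, -0.143, 0.125], 'moment': [0.026, 0.022, -0.038], 'grip_force': 0.0, 'finger_gap': 85.534}
```

View pics/top0.png

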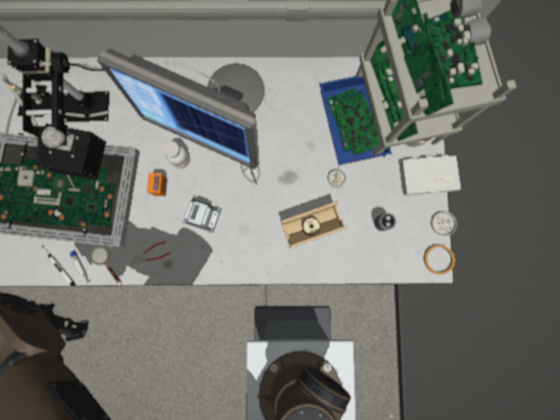

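View pics/side0.png

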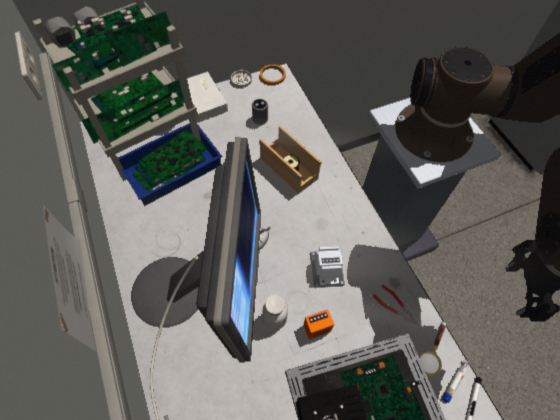

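Top view: the cradle with the module is at about (202,213), the crate at (312,224) and the capacitor at (385,221). The orange look-alike is at (157,184) and the monitor's lower edge runs to about (250,160). Next I'll fit poses from the depth.

```bash
cat > h.py <<'E'
import numpy as np,cv2
def cloud(f):
    z=np.load(f);im,d=z['im'],z['d'];v,u=np.mgrid[:420,:560]
    c=np.stack([(u-z['cx'])/z['fx']*d,(v-z['cy'])/z['fy']*d,d],-1)
    return im,d,(c-z['t'])@z['R']
E
python3 - <<'E'
from h import *
for n,boxes in(("top",dict(cradle=(175,190,230,240),crate=(270,190,355,255),cap=(365,200,405,240),dish=(320,160,352,192))),("side",dict(cradle=(300,240,355,290),crate=(250,120,330,200),cap=(240,85,280,130)))):
    im,d,P=cloud(n+"0.npz")
    for k,(a,b,c,e) in boxes.items():
        p=P[b:e,a:c].reshape(-1,3);p=p[d[b:e,a:c].ravel()>0]
        print(n,k,'zmed bench',np.round(np.median(p[p[:,2]<12,2]),1))
        for lo,hi in((5,14),(28,44),(55,85),(62,68),(68,75),(75,84),(84,96)):
            q=p[(p[:,2]>lo)&(p[:,2]<hi)]
            if len(q)>15:
                r=cv2.minAreaRect(q[:,:2].astype(np.float32))
                print('  z',lo,hi,len(q),np.round(q.mean(0),1),[np.round(x,1) for x in r])
for n,(a,b,c,e) in dict(top=(175,190,355,255),side=(240,85,360,300)).items():
    im=cv2.imread(f"pics/{n}0.png")[b:e,a:c]; cv2.imwrite(f"pics/{n}z.png",cv2.resize(im,None,fx=4.4 if n=="top" else 2.7,fy=4.4 if n=="top" else 2.7,interpolation=cv2.INTER_CUBIC))
E
```

```text
top cradle zmed bench 1.5
  z 5 14 365 [523.7 296.    8.7] [array([533.4, 301.1]), array([169.8, 153.2]), np.float64(89.7)]
  z 28 44 20 [517.8 274.2  36. ] [array([520.3, 277. ]), array([11.9, 57.2]), np.float64(71.5)]
  z 55 85 432 [528.1 298.4  78.1] [array([529.1, 300.3]), array([61.4, 60.1]), np.float64(71.2)]
  z 68 75 34 [526.1 294.3  71.4] [array([527.9, 296.9]), array([54.3, 60.1]), np.float64(71.2)]
  z 75 84 373 [528.6 299.8  79.5] [array([529.4, 300.3]), array([61.2, 59.1]), np.float64(71.3)]
top crate zmed bench 1.5
  z 5 14 869 [499.8 -39.8   7.5] [array([508.2, -41.4]), array([260.9, 199.4]), np.float64(89.6)]
  z 28 44 369 [494.4 -37.8  38.9] [array([490.4, -41. ]), array([ 79. , 176.9]), np.float64(17.5)]
  z 55 85 62 [514.6 -30.6  70.6] [array([492.8, -39.1]), array([ 83.7, 172.9]), np.float64(19.2)]
  z 75 84 22 [515.7 -31.6  80.2] [array([489.1, -39.3]), array([ 80.7, 173. ]), np.float64(17.6)]
  z 84 96 308 [493.1 -39.8  90.7] [array([493.4, -40.5]), array([ 83.7, 175. ]), np.float64(19.1)]
top cap zmed bench 0.8
  z 5 14 56 [ 512.7 -260.8    6.5] [array([ 511.8,
[... 2040 characters left out ...]
rray([493.3, -41.2]), array([ 84.7, 176.8]), np.float64(19.3)]
side cap zmed bench 1.9
  z 5 14 186 [ 487.  -310.1    6.8] [array([ 484.4, -308.6]), array([198.2, 133.7]), np.float64(68.6)]
  z 28 44 62 [ 509.1 -240.8   36. ] [array([ 509.6, -244.8]), array([22.6, 49.5]), np.float64(62.3)]
  z 55 85 200 [ 504.6 -251.9   69.8] [array([ 487.7, -210. ]), array([ 49.8, 146.1]), np.float64(18.6)]
  z 62 68 28 [ 510.  -244.2   65.6] [array([ 501.3, -252.8]), array([51.1, 38.2]), np.float64(22.7)]
  z 68 75 133 [ 503.  -256.1   71.8] [array([ 502.4, -257.2]), array([47.5, 47. ]), np.float64(17.5)]
  z 75 84 17 [ 500.4 -247.4   76.2] [array([ 489. , -203.8]), array([ 39.4, 136.4]), np.float64(16.9)]
```

View pics/topz.png

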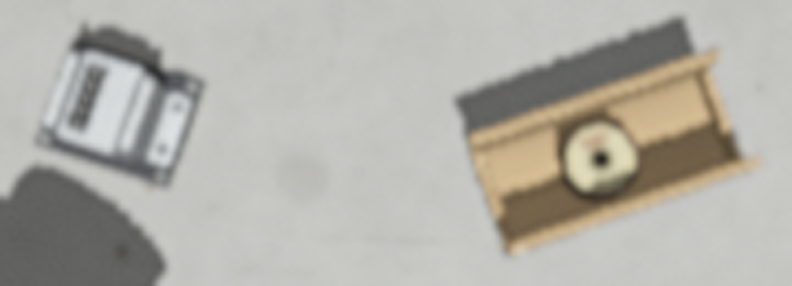

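The close-up shows module and right cheek at about (90..170,130), and the spool's centre at (600,158), slightly left of the crate's middle. So crate +y points left (world +y). I'll check that sign and the monitor clearance, and write a move helper.

```bash
cat >> h.py <<'E'
from scipy.spatial.transform import Rotation as Ro
def go(x,y,z,ang):
    """dp/twist to bring TCP to world x,y,z, tool down with tool y at ang degrees"""
    from workcell import ctrl
    s=ctrl.state();R=Ro.from_quat(np.roll(s['tool_rot'],-1));p=np.array(s['tcp_pos'])
    a=np.radians(ang);ty=np.array([np.cos(a),np.sin(a),0]);tz=np.array([0,0,-1]);tx=np.cross(ty,tz)
    T=Ro.from_matrix(np.stack([tx,ty,tz],1))
    print('t',round(s['time_s'],2),'tcp',np.round(p,1),'ang',np.round(np.degrees(np.arctan2(*R.as_matrix()[1::-1,1])),1),'gap',round(s['finger_gap'],1),'F',np.round(s['force'],1),'j',np.round(s['joint_positions'],2))
    print(' dp',np.round(R.inv().apply(np.array([x,y,z])-p)/400,4).tolist(),'twist',np.round(np.degrees((R.inv()*T).as_rotvec())/45,4).tolist())
E
python3 - <<'E'
from h import *
im,d,P=cloud("top0.npz")
q=P[215:237,300:322].reshape(-1,3);q=q[(q[:,2]>38)&(q[:,2]<46)]
c=np.array([493.3,-40.8]);a=np.radians(19.3);e=q[:,:2]-c
loc=np.c_[e@[np.cos(a),np.sin(a)],e@[-np.sin(a),np.cos(a)]]
print(len(q),loc.mean(0),loc.min(0),loc.max(0),q[:,2].mean())
m=P[50:175,100:260].reshape(-1,3)
for y in range(50,420,50):
    s=m[(abs(m[:,1]-y)<25)&(m[:,2]>45)]
    if len(s):i=s[:,0].argmin();print(y,s[i],s[:,2].max())
go(529.3,299.6,230,-18.6)
E
```

```text
219 [-0.01473079  6.0188976 ] [-24.9310611  -19.16964937] [34.21499482 31.50761115] 41.35313332052821
50 [ 401.1477628    63.41476634 1202.06818822] 1202.0681882153394
100 [657.24039096 124.99307831 183.97698656] 418.74057293717965
150 [650.66710202 131.88392877 116.88379934] 418.68190264017056
200 [669.31617018 175.27349668 113.61928989] 419.66089256770755
250 [694.00123498 231.84864873 121.89903017] 419.96338255734884
300 [714.90916798 275.16222602 121.80669177] 420.4517140287927
350 [678.54427194 371.75675138  55.62953099] 419.98994316336035
400 [647.2596337  413.76971405  73.06715967] 419.43518627441995
t 0.1 tcp [265.4 565.6 252.8] ang 64.9 gap 85.5 F [-0.3 -0.1  0.1] j [ 1.03  0.49  1.56 -0.    1.09 -0.11]
 dp [-0.8798, -0.3217, 0.0572] twist [-0.0012, 0.0009, 1.8546]
```

Call:
play_rows(
  rows=[
    {"dp": [-0.88, -0.32, 0.057], "twist": [0, 0, 1], "grip": 1},
    {"dp": [-0.88, -0.32, 0.057], "twist": [0, 0, 1], "grip": 1},
    {"dp": [-0.88, -0.32, 0.057], "twist": [0, 0, 1], "grip": 1},
    {"dp": [-0.88, -0.32, 0.057], "twist": [0, 0, 1], "grip": 1},
    {"dp": [-0.88, -0.32, 0.057], "twist": [0, 0, 1], "grip": 1},
    {"dp": [-0.88, -0.32, 0.057], "twist": [0, 0, 1], "grip": 1},
    {"dp": [-0.88, -0.32, 0.057], "twist": [0, 0, 1], "grip": 1},
    {"dp": [-0.88, -0.32, 0.057], "twist": [0, 0, 1], "grip": 1},
  ],
  force=40,
)

```text
time_s: 0.9
tcp_pos: [532.0, 297.5, 229.9]
tool_rot: [0.0, 0.576, 0.818, -0.0]
force: [-0.2, 0.9, 0.5]
finger_gap: 85.7
grip_force: 0.0
```

```bash
python3 -c "
from h import *;go(529.3,299.6,200,-18.6)"
```

```text
t 0.9 tcp [532.  297.5 229.9] ang 19.7 gap 85.7 F [-0.2  0.9  0.5] j [ 0.4   0.49  1.63 -0.    1.02  0.06]
 dp [0.0073, -0.0044, 0.0747] twist [-0.0004, 0.0007, 0.8515]
```

Call:
play_rows(
  rows=[
    {"dp": [0, 0, 0.075], "twist": [0, 0, 0.85], "grip": 1},
    {"dp": [0, 0, 0.075], "twist": [0, 0, 0.85], "grip": 1},
    {"dp": [0, 0, 0.075], "twist": [0, 0, 0.85], "grip": 1},
    {"dp": [0, 0, 0.075], "twist": [0, 0, 0.85], "grip": 1},
    {"dp": [0, 0, 0.075], "twist": [0, 0, 0.85], "grip": 1},
    {"dp": [0, 0, 0.075], "twist": [0, 0, 0.85], "grip": 1},
    {"dp": [0, 0, 0.075], "twist": [0, 0, 0.85], "grip": 1},
    {"dp": [0, 0, 0.075], "twist": [0, 0, 0.85], "grip": 1},
  ],
)

```text
time_s: 1.7
tcp_pos: [529.7, 300.4, 200.4]
tool_rot: [-0.0, 0.811, 0.586, -0.0]
force: [0.7, 0.5, 0.4]
finger_gap: 85.5
grip_force: 0.0
```

```bash
python3 - <<'E'
from h import *
from workcell import ctrl
p=ctrl.camera_params("wrist");im,d=ctrl.get_image("wrist")
cv2.imwrite("pics/w1.png",im[:,:,::-1]);np.savez("w1.npz",im=im,d=d,**p)
_,_,P=cloud("w1.npz")
q=P[(d>0)&(P[...,2]>70)&(P[...,2]<84)&(np.hypot(P[...,0]-529,P[...,1]-299)<60)]
print(len(q),cv2.minAreaRect(q[:,:2].astype(np.float32)),np.median(q[:,2]))
go(529.3,299.6,60,-18.6)
E
```

```text
7290 ((530.1339721679688, 299.6729431152344), (61.36357116699219, 60.206546783447266), 71.31560516357422) 78.25012387480017
t 1.75 tcp [529.7 300.4 200.4] ang -18.3 gap 85.8 F [-0.5 -0.6 -0.5] j [0.41 0.52 1.66 0.   0.96 0.73]
 dp [-0.0023, -0.0004, 0.3511] twist [-0.0001, -0.0, 0.0064]
```

View pics/w1.png

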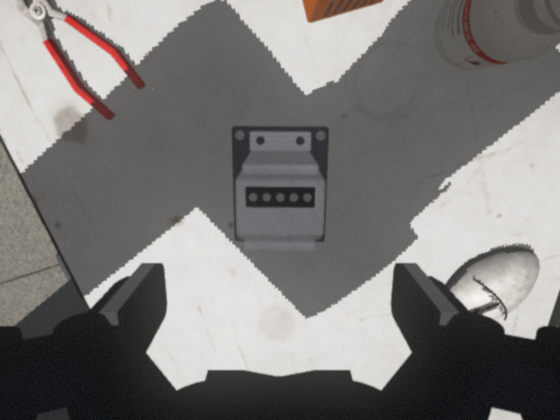

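The wrist view shows the module between the cheeks at (280,197), seen square on. The mouse at (495,280) is well clear of the fingers' path.

Call:
play_rows(
  rows=[
    {"dp": [-0.001, 0.001, 0.08], "twist": [0, 0, 0.006], "grip": 1},
    {"dp": [-0.001, 0.001, 0.16], "twist": [0, 0, 0.006], "grip": 1},
    {"dp": [-0.001, 0.001, 0.23], "twist": [0, 0, 0.006], "grip": 1},
    {"dp": [-0.001, 0.001, 0.29], "twist": [0, 0, 0.006], "grip": 1},
    {"dp": [-0.001, 0.001, 0.34], "twist": [0, 0, 0.006], "grip": 1},
    {"dp": [-0.001, 0.001, 0.37], "twist": [0, 0, 0.006], "grip": 1},
    {"dp": [-0.001, 0.001, 0.38], "twist": [0, 0, 0.006], "grip": 1},
    {"dp": [-0.001, 0.001, 0.38], "twist": [0, 0, 0.006], "grip": 1},
  ],
)

```text
time_s: 2.55
tcp_pos: [530.1, 300.0, 48.5]
tool_rot: [-0.0, 0.812, 0.583, -0.0]
force: [-0.5, -0.4, 0.0]
finger_gap: 85.3
grip_force: 0.0
```

Call:
play_rows(
  rows=[
    {"dp": [0, 0, 0], "twist": [0, 0, 0], "grip": 0.72},
    {"dp": [0, 0, 0], "twist": [0, 0, 0], "grip": 0.68},
    {"dp": [0, 0, 0], "twist": [0, 0, 0], "grip": 0.5},
    {"dp": [0, 0, 0], "twist": [0, 0, 0], "grip": 0.5},
    {"dp": [0, 0, 0], "twist": [0, 0, 0], "grip": 0.5},
    {"dp": [0, 0, 0], "twist": [0, 0, 0], "grip": 0.5},
    {"dp": [0, 0, 0], "twist": [0, 0, 0], "grip": 0.5},
    {"dp": [0, 0, 0], "twist": [0, 0, 0], "grip": 0.5},
  ],
  force=40,
)

```text
time_s: 3.35
tcp_pos: [530.5, 300.1, 49.6]
tool_rot: [0.0, 0.812, 0.583, 0.001]
force: [-0.9, 0.2, 6.0]
finger_gap: 59.6
grip_force: 44.0
```

Call:
play_rows(
  rows=[
    {"dp": [0, 0, -0.02], "twist": [0, 0, 0], "grip": 0.5},
    {"dp": [0, 0, -0.05], "twist": [0, 0, 0], "grip": 0.5},
    {"dp": [0, 0, -0.09], "twist": [0, 0, 0], "grip": 0.5},
    {"dp": [0, 0, -0.14], "twist": [0, 0, 0], "grip": 0.5},
    {"dp": [0, 0, -0.19], "twist": [0, 0, 0], "grip": 0.5},
    {"dp": [0, 0, -0.23], "twist": [0, 0, 0], "grip": 0.5},
    {"dp": [0, 0, -0.25], "twist": [0, 0, 0], "grip": 0.5},
    {"dp": [0, 0, -0.26], "twist": [0, 0, 0], "grip": 0.5},
  ],
)

```text
time_s: 4.15
tcp_pos: [530.1, 299.9, 153.6]
tool_rot: [0.0, 0.812, 0.583, 0.001]
force: [0.1, 0.7, -1.8]
finger_gap: 59.7
grip_force: 43.7
```

```bash
python3 -c "
from h import *;go(480,140,120,19.3)"
```

```text
t 4.15 tcp [530.1 299.9 153.6] ang -18.7 gap 59.7 F [ 0.1  0.7 -1.8] j [0.41 0.58 1.7  0.   0.86 0.73]
 dp [-0.419, 0.0092, 0.0837] twist [0.0015, -0.0007, -0.8435]
```

Call:
play_rows(
  rows=[
    {"dp": [-0.03, 0.001, 0], "twist": [0, 0, -0.05], "grip": 0.5},
    {"dp": [-0.09, 0.002, 0], "twist": [0, 0, -0.15], "grip": 0.5},
    {"dp": [-0.17, 0.004, 0], "twist": [0, 0, -0.3], "grip": 0.5},
    {"dp": [-0.25, 0.006, 0], "twist": [0, 0, -0.46], "grip": 0.5},
    {"dp": [-0.33, 0.008, 0.01], "twist": [0, 0, -0.62], "grip": 0.5},
    {"dp": [-0.385, 0.009, 0.03], "twist": [0, 0, -0.75], "grip": 0.5},
    {"dp": [-0.41, 0.009, 0.06], "twist": [0, 0, -0.82], "grip": 0.5},
    {"dp": [-0.419, 0.009, 0.08], "twist": [0, 0, -0.844], "grip": 0.5},
  ],
)

```text
time_s: 4.95
tcp_pos: [479.3, 139.0, 119.7]
tool_rot: [-0.0, 0.578, 0.816, -0.0]
force: [-0.6, 0.1, -1.6]
finger_gap: 59.8
grip_force: 43.7
```

```bash
python3 -c "
from h import *;go(480,140,43,19.3)"
```

```text
t 4.95 tcp [479.3 139.  119.7] ang 19.3 gap 59.8 F [-0.6  0.1 -1.6] j [ 0.15  0.51  2.    0.    0.64 -0.19]
 dp [0.0017, 0.0028, 0.1918] twist [-0.0016, -0.0004, 0.0006]
```

Call:
play_rows(
  rows=[
    {"dp": [0, 0, 0.04], "twist": [0, 0, 0], "grip": 0.5},
    {"dp": [0, 0, 0.09], "twist": [0, 0, 0], "grip": 0.5},
    {"dp": [0, 0, 0.14], "twist": [0, 0, 0], "grip": 0.5},
    {"dp": [0, 0, 0.17], "twist": [0, 0, 0], "grip": 0.5},
    {"dp": [0, 0, 0.185], "twist": [0, 0, 0], "grip": 0.5},
    {"dp": [0, 0, 0.189], "twist": [0, 0, 0], "grip": 0.5},
    {"dp": [0, 0, 0.191], "twist": [0, 0, 0], "grip": 0.5},
    {"dp": [0, 0, 0.192], "twist": [0, 0, 0], "grip": 0.5},
  ],
)

```text
time_s: 5.75
tcp_pos: [480.1, 140.0, 44.2]
tool_rot: [0.0, 0.578, 0.816, 0.0]
force: [-0.6, -0.2, -2.2]
finger_gap: 59.3
grip_force: 43.7
```

Call:
play_rows(
  rows=[
    {"dp": [0, 0, 0.001], "twist": [0, 0, 0], "grip": 0.5},
    {"dp": [0, 0, 0.002], "twist": [0, 0, 0], "grip": 0.5},
    {"dp": [0, 0, 0.003], "twist": [0, 0, 0], "grip": 0.5},
    {"dp": [0, 0, 0.004], "twist": [0, 0, 0], "grip": 0.5},
    {"dp": [0, 0, 0.004], "twist": [0, 0, 0], "grip": 0.5},
    {"dp": [0, 0, 0.004], "twist": [0, 0, 0], "grip": 0.5},
    {"dp": [0, 0, 0.004], "twist": [0, 0, 0], "grip": 0.5},
    {"dp": [0, 0, 0.004], "twist": [0, 0, 0], "grip": 0.5},
  ],
)

```text
time_s: 6.55
tcp_pos: [479.8, 140.0, 42.1]
tool_rot: [-0.0, 0.578, 0.816, 0.0]
force: [-0.3, -0.2, -2.4]
finger_gap: 59.4
grip_force: 43.7
```

Call:
play_rows(
  rows=[
    {"dp": [0, 0, 0.001], "twist": [0, 0, 0], "grip": 0.5},
    {"dp": [0, 0, 0.002], "twist": [0, 0, 0], "grip": 0.5},
    {"dp": [0, 0, 0.003], "twist": [0, 0, 0], "grip": 0.5},
    {"dp": [0, 0, 0.003], "twist": [0, 0, 0], "grip": 0.5},
    {"dp": [0, 0, 0.003], "twist": [0, 0, 0], "grip": 0.5},
    {"dp": [0, 0, 0.003], "twist": [0, 0, 0], "grip": 0.5},
    {"dp": [0, 0, 0.003], "twist": [0, 0, 0], "grip": 0.5},
    {"dp": [0, 0, 0.003], "twist": [0, 0, 0], "grip": 0.5},
  ],
)

```text
time_s: 7.35
tcp_pos: [479.9, 139.9, 41.6]
tool_rot: [0.0, 0.578, 0.816, 0.0]
force: [-2.6, -1.2, 9.4]
finger_gap: 59.9
grip_force: 45.1
```

Call:
play_rows(
  rows=[
    {"dp": [0, 0, 0], "twist": [0, 0, 0], "grip": 0.8},
    {"dp": [0, 0, 0], "twist": [0, 0, 0], "grip": 0.9},
    {"dp": [0, 0, 0], "twist": [0, 0, 0], "grip": 1},
    {"dp": [0, 0, 0], "twist": [0, 0, 0], "grip": 1},
    {"dp": [0, 0, -0.05], "twist": [0, 0, 0], "grip": 1},
    {"dp": [0, 0, -0.13], "twist": [0, 0, 0], "grip": 1},
    {"dp": [0, 0, -0.22], "twist": [0, 0, 0], "grip": 1},
    {"dp": [0, 0, -0.3], "twist": [0, 0, 0], "grip": 1},
  ],
)

```text
time_s: 8.15
tcp_pos: [479.7, 139.9, 162.3]
tool_rot: [-0.0, 0.578, 0.816, 0.0]
force: [0.5, -0.6, 0.5]
finger_gap: 85.4
grip_force: 0.0
```

Call:
play_rows(
  rows=[
    {"dp": [0, 0, -0.02], "twist": [0, 0, 0.2], "grip": 1},
    {"dp": [0, 0, -0.02], "twist": [0, 0, 0.4], "grip": 1},
    {"dp": [0, 0, -0.02], "twist": [0, 0, 0.6], "grip": 1},
    {"dp": [0, 0, -0.02], "twist": [0, 0, 0.8], "grip": 1},
    {"dp": [0, 0, -0.02], "twist": [0, 0, 1], "grip": 1},
    {"dp": [0, 0, -0.02], "twist": [0, 0, 1], "grip": 1},
    {"dp": [0, 0, -0.02], "twist": [0, 0, 1], "grip": 1},
    {"dp": [0, 0, -0.02], "twist": [0, 0, 1], "grip": 1},
  ],
)

```text
time_s: 8.95
tcp_pos: [479.8, 140.0, 168.8]
tool_rot: [-0.0, 0.846, 0.533, -0.0]
force: [0.5, -0.2, -1.1]
finger_gap: 85.4
grip_force: 0.0
```

Call:
play_rows(
  rows=[
    {"dp": [0, 0, 0], "twist": [0, 0, 0.2], "grip": 1},
    {"dp": [0, 0, 0], "twist": [0, 0, 0.4], "grip": 1},
    {"dp": [0, 0, 0], "twist": [0, 0, 0.6], "grip": 1},
    {"dp": [0, 0, 0], "twist": [0, 0, 0.8], "grip": 1},
    {"dp": [0, 0, 0], "twist": [0, 0, 1], "grip": 1},
    {"dp": [0, 0, 0], "twist": [0, 0, 1], "grip": 1},
    {"dp": [0, 0, 0], "twist": [0, 0, 1], "grip": 1},
    {"dp": [0, 0, 0], "twist": [0, 0, 1], "grip": 1},
  ],
)

```text
time_s: 9.75
tcp_pos: [479.8, 139.9, 168.9]
tool_rot: [-0.0, 0.986, 0.169, -0.0]
force: [1.1, -0.5, 0.2]
finger_gap: 85.6
grip_force: 0.0
```

```bash
python3 - <<'E'
from h import *
from workcell import ctrl
p=ctrl.camera_params("wrist");im,d=ctrl.get_image("wrist")
cv2.imwrite("pics/w2.png",im[:,:,::-1]);np.savez("w2.npz",im=im,d=d,**p)
_,_,P=cloud("w2.npz")
q=P[(d>0)&(P[...,2]>66)&(P[...,2]<76)&(np.hypot(P[...,0]-480,P[...,1]-140)<60)]
print(len(q),cv2.minAreaRect(q[:,:2].astype(np.float32)),np.median(q[:,2]))
go(480,140,60,-70.7)
E
```

```text
6113 ((480.4484558105469, 139.6306915283203), (60.01898956298828, 40.09354019165039), 19.27794075012207) 69.98524063100469
t 9.8 tcp [479.8 139.9 168.9] ang -70.6 gap 85.2 F [ 0.1 -0.2 -0.3] j [0.15 0.43 1.95 0.   0.76 1.38]
 dp [0.0005, 0.0, 0.2722] twist [-0.0001, -0.0, 0.0028]
```

View pics/w2.png

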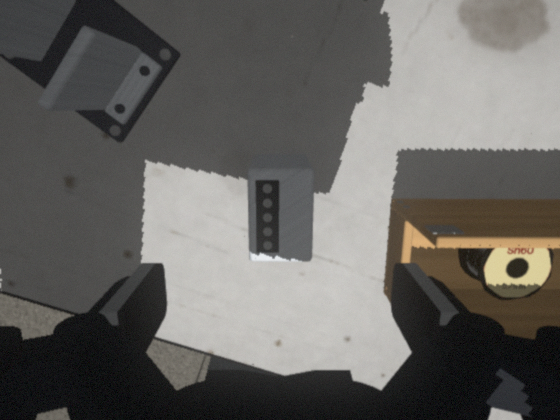

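The module stands upright on the bench at (280,210) in the picture and measures (480.4, 139.6) at 19.3 degrees. The tool is aligned across its 40 mm side, so I'll descend and grip high.

Call:
play_rows(
  rows=[
    {"dp": [0.001, 0.001, 0.06], "twist": [0, 0, 0.002], "grip": 1},
    {"dp": [0.001, 0.001, 0.12], "twist": [0, 0, 0.002], "grip": 1},
    {"dp": [0.001, 0.001, 0.18], "twist": [0, 0, 0.002], "grip": 1},
    {"dp": [0.001, 0.001, 0.23], "twist": [0, 0, 0.002], "grip": 1},
    {"dp": [0.001, 0.001, 0.255], "twist": [0, 0, 0.002], "grip": 1},
    {"dp": [0.001, 0.001, 0.262], "twist": [0, 0, 0.002], "grip": 1},
    {"dp": [0.001, 0.001, 0.262], "twist": [0, 0, 0.002], "grip": 0.8},
    {"dp": [0.001, 0.001, 0.262], "twist": [0, 0, 0.002], "grip": 0.6},
  ],
)

```text
time_s: 10.6
tcp_pos: [480.7, 139.8, 64.9]
tool_rot: [-0.0, 0.986, 0.167, 0.001]
force: [-0.7, 1.3, 0.3]
finger_gap: 58.7
grip_force: 0.0
```

Call:
play_rows(
  rows=[
    {"dp": [0, 0, 0], "twist": [0, 0, 0], "grip": 0.5},
    {"dp": [0, 0, 0], "twist": [0, 0, 0], "grip": 0.47},
    {"dp": [0, 0, 0], "twist": [0, 0, 0], "grip": 0.3},
    {"dp": [0, 0, 0], "twist": [0, 0, 0], "grip": 0.3},
    {"dp": [0, 0, 0], "twist": [0, 0, 0], "grip": 0.3},
    {"dp": [0, 0, 0], "twist": [0, 0, 0], "grip": 0.3},
    {"dp": [0, 0, 0], "twist": [0, 0, 0], "grip": 0.3},
    {"dp": [0, 0, 0], "twist": [0, 0, 0], "grip": 0.3},
  ],
)

```text
time_s: 11.4
tcp_pos: [480.7, 139.7, 64.8]
tool_rot: [0.0, 0.986, 0.167, 0.001]
force: [-1.3, -1.6, 6.3]
finger_gap: 39.6
grip_force: 40.0
```

Call:
play_rows(
  rows=[
    {"dp": [0, 0, -0.02], "twist": [0, 0, 0], "grip": 0.3},
    {"dp": [0, 0, -0.05], "twist": [0, 0, 0], "grip": 0.3},
    {"dp": [0, 0, -0.1], "twist": [0, 0, 0], "grip": 0.3},
    {"dp": [0, 0, -0.16], "twist": [0, 0, 0], "grip": 0.3},
    {"dp": [0, 0, -0.22], "twist": [0, 0, 0], "grip": 0.3},
    {"dp": [0, 0, -0.27], "twist": [0, 0, 0], "grip": 0.3},
    {"dp": [0, 0, -0.29], "twist": [0, 0, 0], "grip": 0.3},
    {"dp": [0, 0, -0.3], "twist": [0, 0, 0], "grip": 0.3},
  ],
)

```text
time_s: 12.2
tcp_pos: [480.3, 139.7, 185.1]
tool_rot: [-0.0, 0.986, 0.167, 0.001]
force: [-0.7, -0.5, -1.2]
finger_gap: 39.7
grip_force: 41.2
```

```bash
python3 - <<'E'
from h import *
c=np.array([493.3,-40.8]);a=np.radians(19.3);u=np.array([-np.sin(a),np.cos(a)])
print('short',c+57*u,'long',c-51*u)
go(*(c+57*u),184,-70.7)
E
```

```text
short [474.46067962  12.99665424] long [510.15623403 -88.93384853]
t 12.2 tcp [480.3 139.7 185.1] ang -70.8 gap 39.7 F [-0.7 -0.5 -1.2] j [0.15 0.41 1.94 0.   0.8  1.39]
 dp [-0.1182, 0.2943, 0.0027] twist [0.0002, -0.0019, -0.0015]
```

Call:
play_rows(
  rows=[
    {"dp": [-0.012, 0.03, 0], "twist": [0, 0, 0], "grip": 0.3},
    {"dp": [-0.035, 0.085, 0], "twist": [0, 0, 0], "grip": 0.3},
    {"dp": [-0.06, 0.15, 0], "twist": [0, 0, 0], "grip": 0.3},
    {"dp": [-0.085, 0.215, 0], "twist": [0, 0, 0], "grip": 0.3},
    {"dp": [-0.105, 0.265, 0], "twist": [0, 0, 0], "grip": 0.3},
    {"dp": [-0.115, 0.287, 0], "twist": [0, 0, 0], "grip": 0.3},
    {"dp": [-0.118, 0.294, 0], "twist": [0, 0, 0], "grip": 0.3},
    {"dp": [-0.118, 0.294, 0], "twist": [0, 0, 0], "grip": 0.3},
  ],
)

```text
time_s: 13.0
tcp_pos: [474.3, 13.0, 183.7]
tool_rot: [-0.0, 0.986, 0.167, -0.0]
force: [-0.5, 0.4, -2.6]
finger_gap: 39.3
grip_force: 41.2
```

```bash
python3 - <<'E'
from h import *
from workcell import ctrl
p=ctrl.camera_params("wrist");im,d=ctrl.get_image("wrist")
cv2.imwrite("pics/w3.png",im[:,:,::-1]);np.savez("w3.npz",im=im,d=d,**p)
_,_,P=cloud("w3.npz")
c=np.array([493.3,-40.8]);a=np.radians(19.3);e=P[...,:2]-c
x=e@[np.cos(a),np.sin(a)];y=e@[-np.sin(a),np.cos(a)]
m=(d>0)&(P[...,2]>86)&(P[...,2]<94)&(abs(y)<95)&(abs(x)<60)
for s in(1,-1):
    k=m&(x*s>20)
    if k.sum()>20:
        f=np.polyfit(y[k],x[k],1);print('side',s,k.sum(),'x',x[k].min(),x[k].max(),'y',y[k].min(),y[k].max(),'tilt deg',np.degrees(f[0]),'x at0',f[1],P[k][:,2].mean())
k=(d>0)&(P[...,2]>110)&(P[...,2]<150)&(np.hypot(x,y-57)<70);print('module px',k.sum(),x[k].min() if k.any() else 0,x[k].max() if k.any() else 0)
go(474.5,13,75,-70.7)
E
```

```text
side 1 3948 x 34.918492102121704 42.67657218269685 y -89.63132262716677 86.64463315543884 tilt deg 0.10944171367093175 x at0 38.65444249339687 89.6768622550708
side -1 1797 x -40.368490449707345 -32.438405416355465 y -89.20245004988065 1.6070138211788876 tilt deg 0.27412749578103085 x at0 -35.72634242074079 89.46419788991248
module px 1095 28.452948181700428 29.707400641057003
t 13.05 tcp [474.4  13.4 183.8] ang -70.8 gap 38.9 F [-0.3 -0.2 -2.3] j [-0.11  0.38  2.    0.    0.77  1.12]
 dp [0.0, 0.0013, 0.2721] twist [-0.0005, 0.0005, -0.0015]
```

View pics/w3.png

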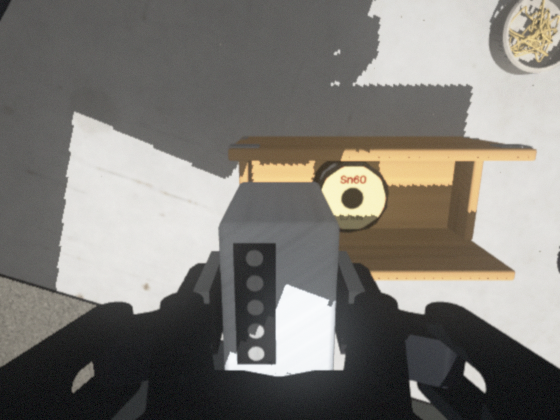

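The wrist view shows the module above the +y gap with the spool at (352,197) and the crate walls at rows 150 and 272. It puts the crate about 1 mm further in +x and -y, so I'll correct by that and descend in stages.

Call:
play_rows(
  rows=[
    {"dp": [0.003, 0.0026, 0.01], "twist": [0, 0, 0], "grip": 0.3},
    {"dp": [0.003, 0.0026, 0.03], "twist": [0, 0, 0], "grip": 0.3},
    {"dp": [0.003, 0.0026, 0.06], "twist": [0, 0, 0], "grip": 0.3},
    {"dp": [0.003, 0.0026, 0.095], "twist": [0, 0, 0], "grip": 0.3},
    {"dp": [0.003, 0.0026, 0.13], "twist": [0, 0, 0], "grip": 0.3},
    {"dp": [0.003, 0.0026, 0.16], "twist": [0, 0, 0], "grip": 0.3},
    {"dp": [0.003, 0.0026, 0.178], "twist": [0, 0, 0], "grip": 0.3},
    {"dp": [0.003, 0.0026, 0.184], "twist": [0, 0, 0], "grip": 0.3},
  ],
)

```text
time_s: 13.85
tcp_pos: [475.7, 12.8, 109.6]
tool_rot: [-0.0, 0.986, 0.167, -0.001]
force: [0.3, -0.2, -2.3]
finger_gap: 39.2
grip_force: 41.1
```

Call:
play_rows(
  rows=[
    {"dp": [0, 0, 0.01], "twist": [0, 0, 0], "grip": 0.3},
    {"dp": [0, 0, 0.02], "twist": [0, 0, 0], "grip": 0.3},
    {"dp": [0, 0, 0.03], "twist": [0, 0, 0], "grip": 0.3},
    {"dp": [0, 0, 0.04], "twist": [0, 0, 0], "grip": 0.3},
    {"dp": [0, 0, 0.05], "twist": [0, 0, 0], "grip": 0.3},
    {"dp": [0, 0, 0.06], "twist": [0, 0, 0], "grip": 0.3},
    {"dp": [0, 0, 0.068], "twist": [0, 0, 0], "grip": 0.3},
    {"dp": [0, 0, 0.072], "twist": [0, 0, 0], "grip": 0.3},
  ],
)

```text
time_s: 14.65
tcp_pos: [475.9, 12.5, 81.3]
tool_rot: [-0.0, 0.986, 0.167, -0.0]
force: [-0.4, -0.3, -1.6]
finger_gap: 39.4
grip_force: 41.1
```

Call:
play_rows(
  rows=[
    {"dp": [0, 0, 0.004], "twist": [0, 0, 0], "grip": 0.3},
    {"dp": [0, 0, 0.008], "twist": [0, 0, 0], "grip": 0.3},
    {"dp": [0, 0, 0.012], "twist": [0, 0, 0], "grip": 0.3},
    {"dp": [0, 0, 0.016], "twist": [0, 0, 0], "grip": 0.3},
    {"dp": [0, 0, 0.019], "twist": [0, 0, 0], "grip": 0.3},
    {"dp": [0, 0, 0.021], "twist": [0, 0, 0], "grip": 0.3},
    {"dp": [0, 0, 0.023], "twist": [0, 0, 0], "grip": 0.3},
    {"dp": [0, 0, 0.023], "twist": [0, 0, 0], "grip": 0.3},
  ],
)

```text
time_s: 15.45
tcp_pos: [476.0, 12.6, 72.4]
tool_rot: [-0.0, 0.986, 0.167, -0.0]
force: [-0.3, 0.6, -2.4]
finger_gap: 39.5
grip_force: 41.1
```

Call:
play_rows(
  rows=[
    {"dp": [0, 0, 0.001], "twist": [0, 0, 0], "grip": 0.3},
    {"dp": [0, 0, 0.002], "twist": [0, 0, 0], "grip": 0.3},
    {"dp": [0, 0, 0.003], "twist": [0, 0, 0], "grip": 0.3},
    {"dp": [0, 0, 0.004], "twist": [0, 0, 0], "grip": 0.3},
    {"dp": [0, 0, 0.004], "twist": [0, 0, 0], "grip": 0.3},
    {"dp": [0, 0, 0.004], "twist": [0, 0, 0], "grip": 0.3},
    {"dp": [0, 0, 0.004], "twist": [0, 0, 0], "grip": 0.3},
    {"dp": [0, 0, 0.004], "twist": [0, 0, 0], "grip": 0.3},
  ],
)

```text
time_s: 16.25
tcp_pos: [476.0, 12.5, 70.9]
tool_rot: [-0.0, 0.986, 0.167, 0.0]
force: [0.3, -1.3, -1.1]
finger_gap: 39.2
grip_force: 41.2
```

Call:
play_rows(
  rows=[
    {"dp": [0, 0, 0.001], "twist": [0, 0, 0], "grip": 0.3},
    {"dp": [0, 0, 0.001], "twist": [0, 0, 0], "grip": 0.3},
    {"dp": [0, 0, 0.002], "twist": [0, 0, 0], "grip": 0.3},
    {"dp": [0, 0, 0.002], "twist": [0, 0, 0], "grip": 0.3},
    {"dp": [0, 0, 0.002], "twist": [0, 0, 0], "grip": 0.3},
    {"dp": [0, 0, 0.002], "twist": [0, 0, 0], "grip": 0.3},
    {"dp": [0, 0, 0.002], "twist": [0, 0, 0], "grip": 0.3},
    {"dp": [0, 0, 0.002], "twist": [0, 0, 0], "grip": 0.3},
  ],
)

```text
time_s: 17.05
tcp_pos: [476.0, 12.5, 70.8]
tool_rot: [0.0, 0.986, 0.167, 0.0]
force: [-3.2, 0.1, 12.1]
finger_gap: 39.4
grip_force: 42.9
```

Floor contact. Open gently and rise straight up.

Call:
play_rows(
  rows=[
    {"dp": [0, 0, 0], "twist": [0, 0, 0], "grip": 0.55},
    {"dp": [0, 0, 0], "twist": [0, 0, 0], "grip": 0.65},
    {"dp": [0, 0, 0], "twist": [0, 0, 0], "grip": 0.75},
    {"dp": [0, 0, 0], "twist": [0, 0, 0], "grip": 0.75},
    {"dp": [0, 0, -0.03], "twist": [0, 0, 0], "grip": 0.75},
    {"dp": [0, 0, -0.1], "twist": [0, 0, 0], "grip": 0.75},
    {"dp": [0, 0, -0.2], "twist": [0, 0, 0], "grip": 0.75},
    {"dp": [0, 0, -0.28], "twist": [0, 0, 0], "grip": 1},
  ],
)

```text
time_s: 17.85
tcp_pos: [475.9, 12.6, 183.7]
tool_rot: [-0.0, 0.986, 0.167, 0.0]
force: [0.2, 0.1, -0.8]
finger_gap: 76.8
grip_force: 0.0
```

```bash
python3 - <<'E'
from h import *
go(502.7,-256.8,185,-70.7)
E
```

```text
t 17.85 tcp [475.9  12.6 183.7] ang -70.8 gap 76.8 F [ 0.2  0.1 -0.8] j [-0.11  0.38  1.99  0.    0.77  1.12]
 dp [-0.1586, 0.6578, -0.0033] twist [-0.0, -0.0003, -0.0016]
```

Call:
play_rows(
  rows=[
    {"dp": [-0.158, 0.658, 0], "twist": [0, 0, 0], "grip": 1},
    {"dp": [-0.158, 0.658, 0], "twist": [0, 0, 0], "grip": 1},
    {"dp": [-0.158, 0.658, 0], "twist": [0, 0, 0], "grip": 1},
    {"dp": [-0.158, 0.658, 0], "twist": [0, 0, 0], "grip": 1},
    {"dp": [-0.158, 0.658, 0], "twist": [0, 0, 0], "grip": 1},
    {"dp": [-0.158, 0.658, 0], "twist": [0, 0, 0], "grip": 1},
    {"dp": [-0.158, 0.658, 0], "twist": [0, 0, 0], "grip": 1},
    {"dp": [-0.158, 0.658, 0], "twist": [0, 0, 0], "grip": 1},
  ],
)

```text
time_s: 18.65
tcp_pos: [502.6, -256.2, 181.7]
tool_rot: [-0.001, 0.986, 0.167, -0.0]
force: [-0.1, 0.7, 0.2]
finger_gap: 85.6
grip_force: 0.0
```

```bash
python3 - <<'E'
from h import *
from workcell import ctrl
p=ctrl.camera_params("wrist");im,d=ctrl.get_image("wrist")
cv2.imwrite("pics/w4.png",im[:,:,::-1]);np.savez("w4.npz",im=im,d=d,**p)
_,_,P=cloud("w4.npz")
q=P[(d>0)&(P[...,2]>66)&(P[...,2]<73)&(np.hypot(P[...,0]-502,P[...,1]+256)<50)]
print(len(q),cv2.minEnclosingCircle(q[:,:2].astype(np.float32)),cv2.fitEllipse(cv2.convexHull(q[:,:2].astype(np.float32))),np.median(q[:,2]))
im,d=ctrl.get_image("top");np.savez("top1.npz",im=im,d=d,**ctrl.camera_params("top"))
_,_,P=cloud("top1.npz");q=P[200:250,270:350].reshape(-1,3);q=q[(q[:,2]>70)&(q[:,2]<82)&(np.hypot(q[:,0]-476,q[:,1]-12.5)<38)]
print('module top',len(q),np.median(q[:,2]),cv2.minAreaRect(q[:,:2].astype(np.float32)))
im=np.hstack([cv2.imread("pics/w4.png"),cv2.resize(im[190:255,270:360,::-1],(240,173))[0:0]] ) if 0 else cv2.imread("pics/w4.png")
go(502.7,-256.8,64,-70.7)
E
```

```text
4592 ((503.9251403808594, -258.59588623046875), 25.62126922607422) ((503.89752197265625, -258.5852355957031), (50.620201110839844, 50.67995071411133), 94.14077758789062) 70.31261861050169
module top 283 76.75783965580563 ((476.2933044433594, 14.758150100708008), (64.23675537109375, 39.76857376098633), 19.522336959838867)
t 18.75 tcp [ 502.8 -255.4  182. ] ang -70.7 gap 85.6 F [ 0.9 -0.3  0.5] j [-0.59  0.49  1.79  0.    0.87  0.65]
 dp [-0.0014, 0.0034, 0.295] twist [-0.001, 0.0004, -0.0001]
```

View pics/w4.png

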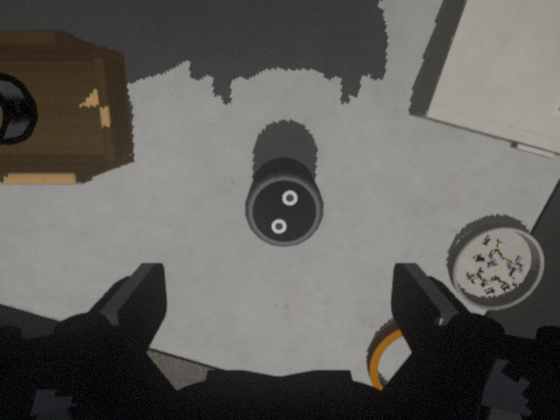

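The capacitor is at (284,210) in the wrist view and measures (503.9, -258.6), with free space for the fingers. The module in the crate has its top at z ≈ 77, so it is standing flat.

Call:
play_rows(
  rows=[
    {"dp": [0, 0.006, 0.06], "twist": [0, 0, 0], "grip": 1},
    {"dp": [0, 0.006, 0.12], "twist": [0, 0, 0], "grip": 1},
    {"dp": [0, 0.006, 0.18], "twist": [0, 0, 0], "grip": 1},
    {"dp": [0, 0.006, 0.24], "twist": [0, 0, 0], "grip": 1},
    {"dp": [0, 0.006, 0.28], "twist": [0, 0, 0], "grip": 1},
    {"dp": [0, 0.006, 0.295], "twist": [0, 0, 0], "grip": 1},
    {"dp": [0, 0.006, 0.295], "twist": [0, 0, 0], "grip": 0.85},
    {"dp": [0, 0.006, 0.295], "twist": [0, 0, 0], "grip": 0.72},
  ],
)

```text
time_s: 19.55
tcp_pos: [504.2, -258.7, 64.9]
tool_rot: [0.0, 0.986, 0.167, 0.0]
force: [0.3, 0.4, 1.4]
finger_gap: 62.1
grip_force: 0.0
```

Call:
play_rows(
  rows=[
    {"dp": [0, 0, 0], "twist": [0, 0, 0], "grip": 0.65},
    {"dp": [0, 0, 0], "twist": [0, 0, 0], "grip": 0.6},
    {"dp": [0, 0, 0], "twist": [0, 0, 0], "grip": 0.4},
    {"dp": [0, 0, 0], "twist": [0, 0, 0], "grip": 0.4},
    {"dp": [0, 0, 0], "twist": [0, 0, 0], "grip": 0.4},
    {"dp": [0, 0, 0], "twist": [0, 0, 0], "grip": 0.4},
    {"dp": [0, 0, 0], "twist": [0, 0, 0], "grip": 0.4},
    {"dp": [0, 0, 0], "twist": [0, 0, 0], "grip": 0.4},
  ],
)

```text
time_s: 20.35
tcp_pos: [504.2, -259.2, 65.3]
tool_rot: [0.0, 0.986, 0.167, 0.001]
force: [-0.5, 1.4, 8.7]
finger_gap: 50.9
grip_force: 40.3
```

Call:
play_rows(
  rows=[
    {"dp": [0, 0, -0.02], "twist": [0, 0, 0], "grip": 0.4},
    {"dp": [0, 0, -0.05], "twist": [0, 0, 0], "grip": 0.4},
    {"dp": [0, 0, -0.1], "twist": [0, 0, 0], "grip": 0.4},
    {"dp": [0, 0, -0.16], "twist": [0, 0, 0], "grip": 0.4},
    {"dp": [0, 0, -0.22], "twist": [0, 0, 0], "grip": 0.4},
    {"dp": [0, 0, -0.27], "twist": [0, 0, 0], "grip": 0.4},
    {"dp": [0, 0, -0.29], "twist": [0, 0, 0], "grip": 0.4},
    {"dp": [0, 0, -0.3], "twist": [0, 0, 0], "grip": 0.4},
  ],
)

```text
time_s: 21.15
tcp_pos: [503.8, -259.1, 185.1]
tool_rot: [0.0, 0.986, 0.167, 0.0]
force: [-0.2, -0.0, -1.9]
finger_gap: 50.7
grip_force: 42.3
```

```bash
python3 -c "
from h import *;go(511.6,-89.8,184,-70.7)"
```

```text
t 21.15 tcp [ 503.8 -259.1  185.1] ang -70.8 gap 50.7 F [-0.2 -0.  -1.9] j [-0.59  0.49  1.78  0.    0.87  0.64]
 dp [0.1578, -0.3931, 0.0025] twist [0.0012, -0.0011, -0.0015]
```

Call:
play_rows(
  rows=[
    {"dp": [0.012, -0.03, 0], "twist": [0, 0, 0], "grip": 0.4},
    {"dp": [0.04, -0.1, 0], "twist": [0, 0, 0], "grip": 0.4},
    {"dp": [0.076, -0.19, 0], "twist": [0, 0, 0], "grip": 0.4},
    {"dp": [0.112, -0.28, 0], "twist": [0, 0, 0], "grip": 0.4},
    {"dp": [0.14, -0.35, 0], "twist": [0, 0, 0], "grip": 0.4},
    {"dp": [0.154, -0.385, 0], "twist": [0, 0, 0], "grip": 0.4},
    {"dp": [0.158, -0.393, 0], "twist": [0, 0, 0], "grip": 0.4},
    {"dp": [0.158, -0.393, 0], "twist": [0, 0, 0], "grip": 0.4},
  ],
)

```text
time_s: 21.95
tcp_pos: [511.7, -89.7, 183.7]
tool_rot: [-0.0, 0.986, 0.167, -0.0]
force: [0.6, -0.6, -2.7]
finger_gap: 50.7
grip_force: 42.4
```

```bash
python3 - <<'E'
from h import *
from workcell import ctrl
p=ctrl.camera_params("wrist");im,d=ctrl.get_image("wrist")
cv2.imwrite("pics/w5.png",im[:,:,::-1]);np.savez("w5.npz",im=im,d=d,**p)
go(511.6,-89.8,110,-70.7)
E
```

```text
t 22.0 tcp [511.7 -90.3 183.8] ang -70.8 gap 50.9 F [ 0.2  0.2 -2.3] j [-0.3   0.43  1.89 -0.    0.82  0.93]
 dp [0.0002, -0.0013, 0.1845] twist [-0.0002, 0.0004, -0.0017]
```

View pics/w5.png

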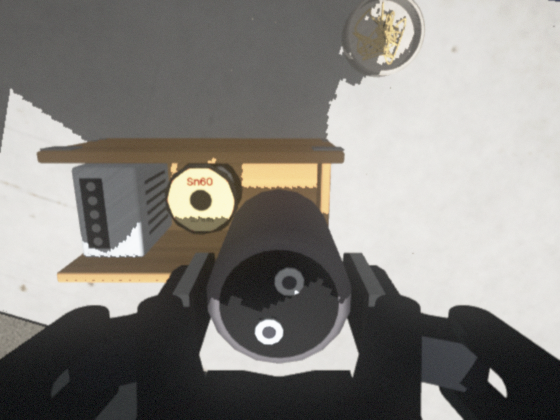

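The module stands at (115,208) with the spool at (200,198), and the capacitor hangs over the free gap. Next is a staged descent, with contact expected at TCP z ≈ 71.

Call:
play_rows(
  rows=[
    {"dp": [0, 0, 0.01], "twist": [0, 0, 0], "grip": 0.4},
    {"dp": [0, 0, 0.03], "twist": [0, 0, 0], "grip": 0.4},
    {"dp": [0, 0, 0.06], "twist": [0, 0, 0], "grip": 0.4},
    {"dp": [0, 0, 0.095], "twist": [0, 0, 0], "grip": 0.4},
    {"dp": [0, 0, 0.13], "twist": [0, 0, 0], "grip": 0.4},
    {"dp": [0, 0, 0.16], "twist": [0, 0, 0], "grip": 0.4},
    {"dp": [0, 0, 0.178], "twist": [0, 0, 0], "grip": 0.4},
    {"dp": [0, 0, 0.184], "twist": [0, 0, 0], "grip": 0.4},
  ],
)

```text
time_s: 22.8
tcp_pos: [511.4, -89.9, 109.4]
tool_rot: [-0.0, 0.986, 0.167, -0.001]
force: [0.6, 0.4, -1.8]
finger_gap: 50.7
grip_force: 42.4
```

Call:
play_rows(
  rows=[
    {"dp": [0, 0, 0.01], "twist": [0, 0, 0], "grip": 0.4},
    {"dp": [0, 0, 0.02], "twist": [0, 0, 0], "grip": 0.4},
    {"dp": [0, 0, 0.03], "twist": [0, 0, 0], "grip": 0.4},
    {"dp": [0, 0, 0.04], "twist": [0, 0, 0], "grip": 0.4},
    {"dp": [0, 0, 0.05], "twist": [0, 0, 0], "grip": 0.4},
    {"dp": [0, 0, 0.06], "twist": [0, 0, 0], "grip": 0.4},
    {"dp": [0, 0, 0.068], "twist": [0, 0, 0], "grip": 0.4},
    {"dp": [0, 0, 0.072], "twist": [0, 0, 0], "grip": 0.4},
  ],
)

```text
time_s: 23.6
tcp_pos: [511.6, -89.8, 81.3]
tool_rot: [-0.0, 0.986, 0.167, -0.0]
force: [0.4, 0.4, -1.2]
finger_gap: 50.8
grip_force: 42.4
```

Call:
play_rows(
  rows=[
    {"dp": [0, 0, 0.004], "twist": [0, 0, 0], "grip": 0.4},
    {"dp": [0, 0, 0.008], "twist": [0, 0, 0], "grip": 0.4},
    {"dp": [0, 0, 0.012], "twist": [0, 0, 0], "grip": 0.4},
    {"dp": [0, 0, 0.016], "twist": [0, 0, 0], "grip": 0.4},
    {"dp": [0, 0, 0.019], "twist": [0, 0, 0], "grip": 0.4},
    {"dp": [0, 0, 0.021], "twist": [0, 0, 0], "grip": 0.4},
    {"dp": [0, 0, 0.022], "twist": [0, 0, 0], "grip": 0.4},
    {"dp": [0, 0, 0.022], "twist": [0, 0, 0], "grip": 0.4},
  ],
)

```text
time_s: 24.4
tcp_pos: [511.7, -89.8, 72.9]
tool_rot: [-0.0, 0.986, 0.167, 0.0]
force: [0.0, 1.2, -2.3]
finger_gap: 51.0
grip_force: 42.4
```

Call:
play_rows(
  rows=[
    {"dp": [0, 0, 0.001], "twist": [0, 0, 0], "grip": 0.4},
    {"dp": [0, 0, 0.002], "twist": [0, 0, 0], "grip": 0.4},
    {"dp": [0, 0, 0.003], "twist": [0, 0, 0], "grip": 0.4},
    {"dp": [0, 0, 0.004], "twist": [0, 0, 0], "grip": 0.4},
    {"dp": [0, 0, 0.005], "twist": [0, 0, 0], "grip": 0.4},
    {"dp": [0, 0, 0.005], "twist": [0, 0, 0], "grip": 0.4},
    {"dp": [0, 0, 0.005], "twist": [0, 0, 0], "grip": 0.4},
    {"dp": [0, 0, 0.005], "twist": [0, 0, 0], "grip": 0.4},
  ],
)

```text
time_s: 25.2
tcp_pos: [511.7, -89.8, 71.3]
tool_rot: [0.0, 0.986, 0.167, 0.0]
force: [-2.1, 0.2, 5.4]
finger_gap: 51.2
grip_force: 43.3
```

Call:
play_rows(
  rows=[
    {"dp": [0, 0, 0], "twist": [0, 0, 0], "grip": 0.68},
    {"dp": [0, 0, 0], "twist": [0, 0, 0], "grip": 0.75},
    {"dp": [0, 0, 0], "twist": [0, 0, 0], "grip": 0.85},
    {"dp": [0, 0, 0], "twist": [0, 0, 0], "grip": 0.85},
    {"dp": [0, 0, -0.03], "twist": [0, 0, 0], "grip": 0.85},
    {"dp": [0, 0, -0.1], "twist": [0, 0, 0], "grip": 0.85},
    {"dp": [0, 0, -0.2], "twist": [0, 0, 0], "grip": 0.85},
    {"dp": [0, 0, -0.28], "twist": [0, 0, 0], "grip": 0.85},
  ],
)

```text
time_s: 26.0
tcp_pos: [511.7, -89.8, 185.4]
tool_rot: [0.0, 0.986, 0.167, 0.0]
force: [-0.6, 0.3, -0.7]
finger_gap: 72.4
grip_force: 0.0
```

Call:
play_rows(
  rows=[
    {"dp": [-0.05, 0.15, -0.05], "twist": [0, 0, 0], "grip": 1},
    {"dp": [-0.05, 0.3, -0.05], "twist": [0, 0, 0], "grip": 1},
    {"dp": [-0.05, 0.4, -0.05], "twist": [0, 0, 0], "grip": 1},
    {"dp": [-0.05, 0.4, -0.05], "twist": [0, 0, 0], "grip": 1},
    {"dp": [-0.05, 0.4, -0.05], "twist": [0, 0, 0], "grip": 1},
    {"dp": [-0.05, 0.4, -0.05], "twist": [0, 0, 0], "grip": 1},
    {"dp": [-0.05, 0.4, -0.05], "twist": [0, 0, 0], "grip": 1},
    {"dp": [-0.05, 0.4, -0.05], "twist": [0, 0, 0], "grip": 1},
  ],
)

```text
time_s: 26.8
tcp_pos: [545.4, -246.2, 203.2]
tool_rot: [-0.0, 0.986, 0.168, 0.0]
force: [-0.1, -0.3, -0.3]
finger_gap: 85.3
grip_force: 0.0
```

```bash
python3 - <<'E'
from h import *
from workcell import ctrl
o=[]
for n,(a,b,c,e) in dict(top=(180,190,400,255),side=(240,85,360,200)).items():
    im,d=ctrl.get_image(n);np.savez(n+"2.npz",im=im,d=d,**ctrl.camera_params(n))
    _,_,P=cloud(n+"2.npz")
    for k,(x,y) in dict(mod=(475.8,12.5),cap=(511.7,-89.8)).items():
        q=P[(np.hypot(P[...,0]-x,P[...,1]-y)<18)&(P[...,2]>50)];print(n,k,len(q),np.median(q[:,2]))
        f=np.linalg.lstsq(np.c_[q[:,:2]-[x,y],np.ones(len(q))],q[:,2],rcond=None)[0];print('  slope',np.round(f,3))
    o.append(cv2.resize(im[b:e,a:c,::-1],(460,int(460*(e-b)/(c-a))),interpolation=cv2.INTER_CUBIC))
h=[x if x.shape[0]<500 else x for x in o]
cv2.imwrite("pics/fin.png",np.vstack(h)[:600])
s=ctrl.state();print(s['time_s'],s['tcp_pos'],s['force'])
E
```

```text
top mod 121 76.84589461729995
  slope [2.4000e-02 1.0000e-03 7.6801e+01]
top cap 118 77.37091762738092
  slope [6.0000e-03 4.0000e-03 7.7609e+01]
side mod 99 78.13047529660746
  slope [-2.0000e-03  5.6000e-02  7.8102e+01]
side cap 95 78.91503749730738
  slope [ 3.6000e-02 -5.2000e-02  7.8816e+01]
26.9 [ 545.50956189 -246.58247623  203.09721312] [-0.49698714  1.03844458 -0.49707472]
```

View pics/fin.png

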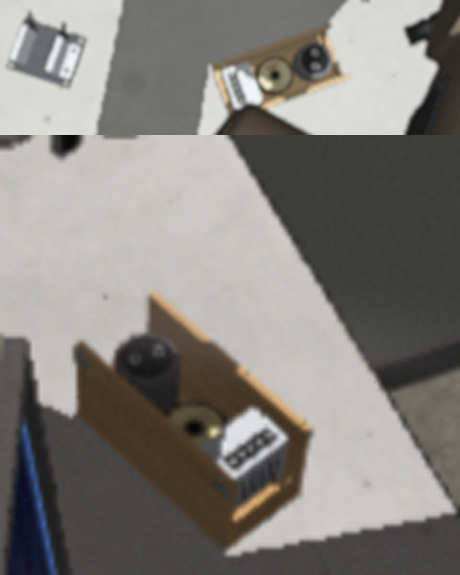

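Both parts stand upright on either side of the spool, with tops at z ≈ 77 (below the 90 mm sides) and the robot clear. Handing in.

```bash
python3 -c "
from workcell import ctrl;print(ctrl.hand_in())"
```

```text
the job is handed in; nothing more can be done
None
```

The power module (in the short gap) and the can capacitor (in the long gap) stand upright on the crate floor with tops at about z = 77 mm, below the 90 mm sides, and I handed the job in at about 27 s; no verdict came back.

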